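# Strip the hot plate's knobs for washing

## Task

Get the hot plate's push-on knobs ready for washing: first open the white tub by tipping its lid up by the tab, the opposite edge staying on the rim until the lid is clearly tilted (some 20 degrees), then lift it off and lay it flat on the counter, right side up. Then snap every knob off its spindle by hooking the forked puller under its head and pulling straight up (never with the fingers on a knob that is still snapped on), put all the knobs in the tub, and leave the puller standing upright on its beige tray. Do not disturb the jars standing on the counter.

Things in the scene. Friction and masses are not known exactly. Their poses are not given: they have to be found in the camera images.
- knob1_mid (a point): black push-on mushroom knob 1 (absent in some runs), starts snapped on spindle 1; 58 mm tall, 80 g: square neck 28 x 28 mm, 36 mm tall, under a round head 56 mm across, 22 mm thick. This point: on its axis, 29 mm above its underside; z along the axis, up. Snapped on, its underside rests on the panel, leaving 36 mm free height under the head. About 10 N straight up snaps it off
- knob2_mid (a point): black push-on mushroom knob 2 (absent in some runs), starts snapped on spindle 2; same shape and point as knob 1. Once raised 14 mm it is past the catch: if let down then, it stands loose on the spindle 14 mm higher than when snapped on, and lifts away freely; it leaves the spindle wholly at 32 mm
- knob3_mid (a point): black push-on mushroom knob 3 (absent in some runs), starts snapped on spindle 3; same as knobs 1 and 2
- knob4_mid (a point): black push-on mushroom knob 4 (absent in some runs), starts snapped on spindle 4; same as knobs 1 and 2
- spindle1 (a point): top end of brass spindle 1; of the hot plate: square, 15 mm, standing 32 mm above the flat panel, whose top is 60 mm above the counter. x: from the hot plate's front edge (robot side) to its back; z up. The spindles stand in a row along y, 105 mm apart, 1 the rightmost seen from the robot, 60 mm behind the front edge; the panel is clear there and the hot plate is fixed
- spindle2 (a point): top end of brass spindle 2; same as spindle 1
- spindle3 (a point): top end of brass spindle 3; same as spindle 1
- spindle4 (a point): top end of brass spindle 4; same as spindle 1
- puller_grip (a point): knob puller, 300 g: upright grey handle, 30 (x) by 26 mm (y), on a 5 mm flat steel foot on which it stands; top 95 mm above the underside. The foot forks along +x: two tines 14 mm wide, 38 mm apart, slot from 30 to 90 mm ahead of the handle's axis; heel block to 48 mm behind. Point: on that axis, 70 mm above the underside; z up. A knob's neck fits the slot best 62 mm ahead of the axis
- tray_mid (a point): centre of the top face of the flat beige tray that the puller starts on: 140 mm (x) by 300 mm (y), 6 mm thick, fixed
- lid_tab (a point): centre of the upright tab (12 mm thick in x, 44 wide in y, 30 tall) on the +x edge (away from the robot) of the tub's grey plastic lid. Lid 170 (x) by 218 mm (y), 280 g: a 4 mm plate over a 5 mm step that sits loosely inside the rim, 4 mm clear all round. The tab's centre is 75 mm from the lid's middle in x, 26 mm above the lid's underside; z normal to the lid, up
- lid_heel (a point): middle of the lid's opposite edge (160 mm from the tab's centre along the lid's -x), at the underside of the plate, which rests on the tub's rim
- tub_rim (a point): centre of the mouth of the white tub, at the rim, 75 mm above the counter: outside 162 mm (x) by 210 mm (y), walls and floor 4 mm, fixed. x and y are its sides; the lid's axes are parallel to them at the start
- jar1_mid (a point): bystander: an open glass jar 68 mm across, 85 mm tall, on the counter; centre, half-way up
- jar2_mid (a point): bystander: an open glass jar 68 mm across, 85 mm tall, on the counter; centre, half-way up
- jar3_mid (a point): bystander: an open glass jar 68 mm across, 85 mm tall, on the counter; centre, half-way up

How it is judged:
On the way, in this order (a step that is already met when the one before it is completed fails the run):
1. the lid is tipped up by at least 12 degrees with its opposite edge still on the tub's rim (angle between lid_tab's own z axis and vertical above 0.21 rad and x of lid_heel in the frame of tub_rim between -0.115 and -0.05 m and z of lid_heel in the frame of tub_rim between -0.02 and 0.015 m and z of lid_tab in the frame of tub_rim above 0.03 m), for 0.1 s.
2. the lid lies flat on the counter, right side up, off the tub (height (world z) of lid_tab below 0.045 m and angle between lid_tab's own z axis and vertical below 0.12 rad and horizontal distance between lid_tab and tub_rim above 0.12 m), for 0.2 s.
3. every knob has been snapped off its spindle (not (z of knob1_mid in the frame of spindle1 below 0.004 m and horizontal distance between knob1_mid and spindle1 below 0.015 m) and not (z of knob2_mid in the frame of spindle2 below 0.004 m and horizontal distance between knob2_mid and spindle2 below 0.015 m) and not (z of knob3_mid in the frame of spindle3 below 0.004 m and horizontal distance between knob3_mid and spindle3 below 0.015 m) and not (z of knob4_mid in the frame of spindle4 below 0.004 m and horizontal distance between knob4_mid and spindle4 below 0.015 m)), for 0.2 s.
At the end, for the whole second after the job is handed in: every knob that was on the hot plate is inside the tub (its middle inside the walls and no higher than 12 mm above the rim) and at rest, the lid lies flat and right side up on the counter off the tub, and the puller stands upright with its handle's axis over the tray (all of step 2 and x of knob1_mid in the frame of tub_rim between -0.08 and 0.08 m and y of knob1_mid in the frame of tub_rim between -0.105 and 0.105 m and z of knob1_mid in the frame of tub_rim between -0.075 and 0.012 m and linear speed of each of knob1, knob2, knob3, knob4 below 0.03 m/s and x of knob2_mid in the frame of tub_rim between -0.08 and 0.08 m and y of knob2_mid in the frame of tub_rim between -0.105 and 0.105 m and z of knob2_mid in the frame of tub_rim between -0.075 and 0.012 m and x of knob3_mid in the frame of tub_rim between -0.08 and 0.08 m and y of knob3_mid in the frame of tub_rim between -0.105 and 0.105 m and z of knob3_mid in the frame of tub_rim between -0.075 and 0.012 m and x of knob4_mid in the frame of tub_rim between -0.08 and 0.08 m and y of knob4_mid in the frame of tub_rim between -0.105 and 0.105 m and z of knob4_mid in the frame of tub_rim between -0.075 and 0.012 m and x of puller_grip in the frame of tray_mid between -0.065 and 0.065 m and y of puller_grip in the frame of tray_mid between -0.145 and 0.145 m and z of puller_grip in the frame of tray_mid between 0.062 and 0.078 m and angle between puller_grip's own z axis and vertical below 0.1 rad); the robot touches nothing.
It fails at once if the fingers touch a knob that is still snapped on its spindle ((contact force between the fingers and knob1 above 0.5 N and (z of knob1_mid in the frame of spindle1 below 0.004 m and horizontal distance between knob1_mid and spindle1 below 0.015 m)) or (contact force between the fingers and knob2 above 0.5 N and (z of knob2_mid in the frame of spindle2 below 0.004 m and horizontal distance between knob2_mid and spindle2 below 0.015 m)) or (contact force between the fingers and knob3 above 0.5 N and (z of knob3_mid in the frame of spindle3 below 0.004 m and horizontal distance between knob3_mid and spindle3 below 0.015 m)) or (contact force between the fingers and knob4 above 0.5 N and (z of knob4_mid in the frame of spindle4 below 0.004 m and horizontal distance between knob4_mid and spindle4 below 0.015 m))).
It fails at once if a jar standing on the counter is moved more than 3 cm (distance of any of jar1_mid, jar2_mid, jar3_mid from where it was at the start of the episode above 0.03 m).
Of knob1, knob2, knob3, knob4 only 2 to 3 are there at a start; the rules pass over those that are not, and their reading is None.
At some moment in a run one of puller may be knocked a few centimetres aside while the robot is not near it.
Once in a run the grip may slacken for a moment while it holds something.
It also fails if it takes over 210 s, if anything falls off the work surface, if the arm or the gripper's body presses on something with over 40 N, if the wrist force passes 120 N, or if a joint passes its speed limit or range.

## Robot

A 6-joint arm with a two-finger parallel gripper is mounted at the origin on the work surface. World frame = base frame: x ahead of the robot, y to its left, z up, the work surface at z = 0. Lengths are in m, angles in rad, forces in N, time in s.
With the tool pointing down it reaches from about 0.375 to 0.9 m from the base axis. Payload 3.1 kg.
Tool frame: the origin (TCP) lies at the very end of the fingers, on their centre line; the grasp point (between the pads) lies 19 mm behind it (manip.tcp_to_grasp is the distance from the TCP to the grasp point, in m); z points along the fingers, y is the line along which they close (so a half turn about z gives the same grasp; the last joint's range is limited). The gripper opens to 85 mm and grips with 20 to 120 N. Pads are 22 mm wide; open, the fingers measure 114 mm over their backs; the gripper's body (76 mm by 85 mm) begins 54 mm behind the grasp point. The pads swing forward as they close: fully open they stand 13 mm farther back than shut.
Start: joints at [1.119, 0.527, 1.433, -0, 1.181, -0.178], TCP at [0.169, 0.602, 0.231] pointing down, gripper open.
Joint ranges: [-3.08, 3.08], [-0.75, 2.2], [0.22, 2.44], [-1.43, 4.57], [0, 2.65], [-2.85, 2.85]. Speed limits (rad/s): [2.79, 2.79, 3.14, 3.14, 3.14, 3.14].

## Interface

Orientations are given as a unit quaternion [x, y, z, w].
In Python, from station import manip gives the robot as it stands. The module is installed in compiled form; this text tells all that it offers.
- The arm moves only by the tool step_arm, never from a script. Its argument "commands" is one flat list of numbers, 6 for each row, row after row: the shift along the tool's x, y, z in m, then the turn, a rotation vector about the tool's x, y, z in degrees. A call has exactly 10 rows; each row is the pose to reach, as a shift and turn from the pose commanded when the call began, along the tool's axes at that moment; what a row does not reach only later rows make up. A row lasts 1/10 s, in which the tool goes at most 50 mm and 8.59 degrees, less where a joint would pass 70% of its speed; a pose out of reach is approached as far as the arm can. A call with a gripper value outside its range is refused whole. "jaw" is the opening in per cent of the stroke, from 0 (shut) to 100 (fully open), set as the call begins (left out, the last holds). The fingers move at their own pace and stop on an object; "grip_force" is the grip in N (left out, the last holds). Time passes only in rows, so rows that repeat a pose let the fingers close, or fill a call up. It gives the time, the measured TCP pose, the force, the opening and the grip force at its end, in the units of the state.
- manip.sense(): the state, without advancing time (a new reading comes with each control period).
- manip.snapshot(name): name is "scene" or "top" or "wrist"; returns a dict with "pixels" (400x640x3 uint8, blue, green, red), "fx", "fy", "cx", "cy" (pixels), "k1" (the pictures are not rectified: a ray, as slopes to the right and down, at radius r is drawn at 1 + k1 r^2 times it, then the intrinsics apply), "R" (3x3) and "t" (3): a world point X has camera coordinates R X + t; the wrist camera has in their place "mount" (4x4, takes a point from camera to tool coordinates, whose origin is the TCP and whose axes are the flange's). Camera axes: x right, y down, z forward; pixel columns grow to the right and rows downward; lengths in m; the calibration is good to about 2 mm. A picture is of the moment at which its call begins: read the wrist's pose just before it. There is no depth.
- manip.sign_off(): hands the job in; it is judged then, once.
The state is a dict: "t": time; "q": joint angles; "qd": joint speeds; "tau": joint torques, N m; "tcp_pos": TCP position; "tool_rot": TCP orientation; "force": force on the tool from outside, world axes, zero at the start; "ft_torque": the same for the moment, N m; "finger_gap": opening from 0.0 (shut) to 1.0 (fully open); "gripper_force": force on a finger pad.
Only numpy, scipy, OpenCV 4.12 (cv2) and the standard library are available. Lean on these libraries where they do the work, as an engineer would, in place of code of your own. Each camera call takes 0.05 s, during which the arm holds its last target. There are 200 camera calls.

## Working session

There is one attempt and no reset: what is moved stays moved. The work goes in short steps, Python scripts to look and compute and a tool call to move; the robot and the scene stay as the last step left them, time stands still between calls to the robot, and variables do not carry over. Pictures are saved under pics/ and viewed, at most 14 in all, crops included, and the job is handed in when it is done.

Besides the shell and the picture viewer there is one more tool, called after "Request:" as a command line: name --argument value ..., lists and objects as JSON in quotes. step_arm: Moves the arm, as the interface text tells. Its arguments: {"type":"object","properties":{"commands":{"type":"array","items":{"type":"number"}},"jaw":{"type":"number"},"grip_force":{"type":"number"}},"required":["commands"]}

```bash
mkdir -p pics; cat > h.py <<'E'
import numpy as np, cv2
from station import manip
from scipy.spatial.transform import Rotation as Ro
def snap(n):
    s=manip.sense(); d=manip.snapshot(n)
    if n=="wrist":
        M=np.array(d["mount"]); T=np.eye(4); T[:3,:3]=Ro.from_quat(s["tool_rot"]).as_matrix(); T[:3,3]=s["tcp_pos"]
        W=T@M; d["R"]=W[:3,:3].T; d["t"]=-W[:3,:3].T@W[:3,3]
    d["R"]=np.array(d["R"]); d["t"]=np.array(d["t"]); d["s"]=s
    return d
def ray(d,u,v):
    x,y=(u-d["cx"])/d["fx"],(v-d["cy"])/d["fy"]
    a,b=x,y
    for _ in range(20):
        k=1+d["k1"]*(a*a+b*b); a,b=x/k,y/k
    return -d["R"].T@d["t"], d["R"].T@np.array([a,b,1.])
def onz(d,u,v,z):
    c,r=ray(d,u,v); return c+r*(z-c[2])/r[2]
def proj(d,X):
    p=d["R"]@np.array(X)+d["t"]; a,b=p[:2]/p[2]; k=1+d["k1"]*(a*a+b*b)
    return d["fx"]*a*k+d["cx"], d["fy"]*b*k+d["cy"]
def save(d,name): cv2.imwrite(f"pics/{name}.png",d["pixels"])
E
python3 - <<'E'
from h import *
import pickle
for n in ("scene","top","wrist"):
    d=snap(n); save(d,n+"0"); pickle.dump(d,open(n+"0.pkl","wb"))
    print(n,d["fx"],d["k1"],-d["R"].T@d["t"])
s=manip.sense(); print(s["tcp_pos"],Ro.from_quat(s["tool_rot"]).as_matrix().round(3),s["t"])
E
```

```text
scene 491.94762862341696 0.05174912704179803 [1.05941843 0.66556596 1.24985691]
top 467.4525176791584 -0.12628859121678013 [ 0.29109066 -0.01874304  1.47939582]
wrist 283.0485835507547 -0.010359418292884427 [0.09429661 0.62309612 0.37355724]
[0.16870626 0.60122111 0.23052148] [[-0.963  0.27  -0.001]
 [ 0.27   0.963 -0.002]
 [ 0.    -0.002 -1.   ]] 0.15
```

View pics/top0.png

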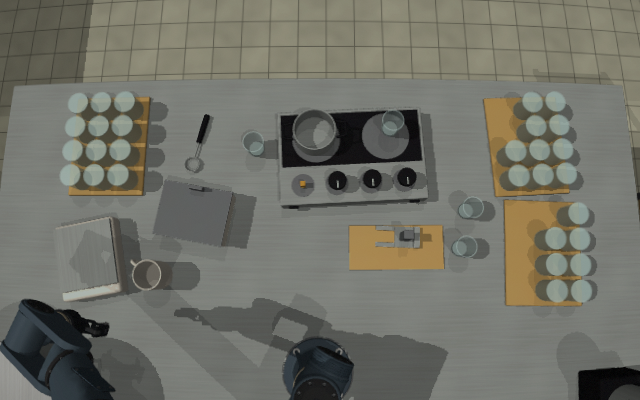

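View pics/scene0.png

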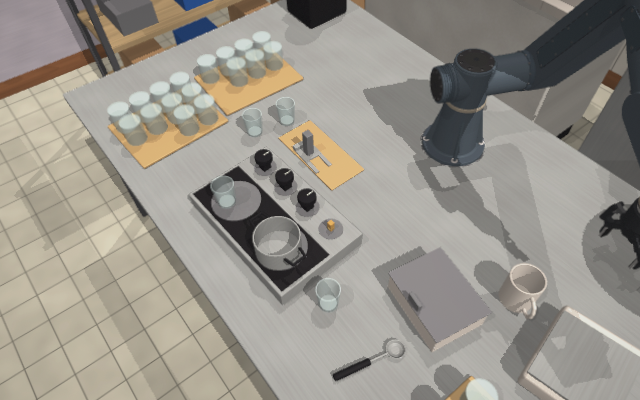

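The top view shows knobs 1 to 3 at (407,178), (372,180) and (337,181), and spindle 4 bare at (303,183). The lid is around (193,212) with its tab at (200,187). The puller handle is at (407,237) with its fork pointing left (+y). Jars stand at (253,142), (470,208) and (464,246). I'll look closer.

```bash
python3 - <<'E'
from h import *
import pickle
d=pickle.load(open("top0.pkl","rb")); p=d["pixels"]
a=cv2.resize(p[165:255,145:245],None,fx=4,fy=4,interpolation=cv2.INTER_CUBIC)
b=cv2.resize(p[165:255,345:445],None,fx=4,fy=4,interpolation=cv2.INTER_CUBIC)
cv2.imwrite("pics/c1.png",np.hstack([a,b]))
hsv=cv2.cvtColor(p,cv2.COLOR_BGR2HSV)
# knobs: dark blobs
m=(p.max(2)<45).astype(np.uint8)[165:200,315:425]
n,l,st,c=cv2.connectedComponentsWithStats(m)
for i in range(1,n):
    if st[i,4]>60: u,v=c[i]+[315,165]; print("knob",st[i],u,v,onz(d,u,v,.11))
m=cv2.inRange(hsv,(8,150,150),(25,255,255))[175:192,290:315]
v,u=np.nonzero(m);print("sp4",len(u),u.mean()+290,v.mean()+175,onz(d,u.mean()+290,v.mean()+175,.088))
m=cv2.inRange(hsv,(8,70,120),(25,255,255)); m[:215]=0;m[:,:330]=0;m[:,460:]=0
v,u=np.nonzero(m);
for w in cv2.boxPoints(cv2.minAreaRect(np.c_[u,v].astype(np.float32))): print("tray",w,onz(d,*w,.006))
for uv in [(253,142),(470,208),(464,246)]: print("jar",onz(d,*uv,.085), onz(d,*uv,0.04))
E
```

```text
knob [ 82   3  19  19 262] 406.32824427480915 176.64503816793894 [ 0.58940465 -0.26883945  0.11      ]
knob [ 48   4  19  19 255] 371.90588235294115 178.17254901960786 [ 0.58468328 -0.16465997  0.11      ]
knob [ 13   6  19  19 250] 337.124 179.976 [ 0.57922081 -0.06020945  0.11      ]
sp4 18 302.3888888888889 182.77777777777777 [0.57529028 0.04468683 0.088     ]
tray [349. 225.] [ 0.455369   -0.10007475  0.006     ]
tray [443. 225.] [ 0.45408103 -0.40132276  0.006     ]
tray [443. 269.] [ 0.31447562 -0.39588019  0.006     ]
tray [349. 269.] [ 0.31701367 -0.09875014  0.006     ]
jar [0.70535234 0.19917676 0.085     ] [0.71872141 0.20620948 0.04      ]
jar [ 0.49704906 -0.46731115  0.085     ] [ 0.50369576 -0.48178736  0.04      ]
jar [ 0.38124149 -0.44280882  0.085     ] [ 0.38415084 -0.45649429  0.04      ]
```

View pics/c1.png

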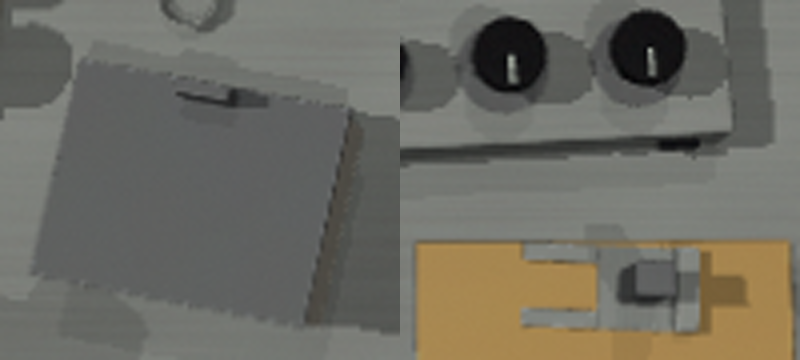

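```bash
cat >> h.py <<'E'
def goal(pos,yaw=None):
    "shift in tool axes (mm) and turn (deg, rotvec in tool) to a tool-down pose, tool y at yaw deg"
    s=manip.sense(); R=Ro.from_quat(s["tool_rot"]); p=np.array(s["tcp_pos"])
    sh=R.inv().apply(np.array(pos)-p)
    if yaw is None: t=np.zeros(3)
    else:
        c,n=np.cos(np.radians(yaw)),np.sin(np.radians(yaw))
        G=Ro.from_matrix(np.array([[-n,c,0],[c,n,0],[0,0,-1]]))
        t=(R.inv()*G).as_rotvec(degrees=True)
    print("at",p.round(4),"yaw",np.degrees(np.arctan2(*R.as_matrix()[1::-1,1])).round(1),"shift",sh.round(4),"turn",t.round(1)); return sh,t
E
python3 - <<'E'
from h import *
import pickle
d=pickle.load(open("top0.pkl","rb"))
f=lambda u,v:(145+u/4,165+v/4)
C=[onz(d,*f(*q),.079)[:2] for q in [(80,58),(350,108),(305,325),(33,272)]]
TL,TR,BR,BL=C; print(np.round(C,3))
for n,a in (("x",TL-BL),("x",TR-BR),("y",TL-TR),("y",BL-BR)): print(n,np.hypot(*a).round(3),np.degrees(np.arctan2(a[1],a[0])).round(1))
c=np.mean(C,0); y=np.radians(-12.6); tab=c+.075*np.array([np.cos(y),np.sin(y)]); print("c",c,"tab",tab)
print("tabtop px",onz(d,*f(232,93),.109))
g=lambda u,v:(345+(u-400)/4,165+v/4)
print("handle",onz(d,*g(655,280),.101),"tines",onz(d,*g(522,252),.011),onz(d,*g(522,318),.011),"heel",onz(d,*g(697,290),.03))
goal([tab[0],tab[1],.3],-12.6)
E
```

```text
[[0.589 0.472]
 [0.549 0.259]
 [0.383 0.288]
 [0.422 0.5  ]]
x 0.169 -9.4
x 0.168 -10.0
y 0.217 79.4
y 0.215 79.6
c [0.48570821 0.37977859] tab [0.55890197 0.36341784]
tabtop px [0.55490532 0.34293894 0.109     ]
handle [ 0.41428412 -0.27218246  0.101     ] tines [ 0.44502421 -0.18354067  0.011     ] [ 0.39293045 -0.18257904  0.011     ] heel [ 0.41260484 -0.31810974  0.03      ]
at [0.1687 0.6012 0.2305] yaw 74.3 shift [-0.4399 -0.1235 -0.0694] turn [-0.1  0.1 86.9]
```

Request:
step_arm --commands '[-0.044, -0.012, -0.01, 0, 0, 8.4, -0.088, -0.024, -0.02, 0, 0, 16.9, -0.132, -0.036, -0.03, 0, 0, 25.3, -0.176, -0.048, -0.04, 0, 0, 33.8, -0.22, -0.06, -0.05, 0, 0, 42.2, -0.264, -0.072, -0.05, 0, 0, 50.7, -0.308, -0.084, -0.05, 0, 0, 59.1, -0.352, -0.096, -0.05, 0, 0, 67.6, -0.396, -0.108, -0.05, 0, 0, 76, -0.44, -0.1207, -0.05, 0, 0, 84.5]' --jaw 60 --grip_force 80

```text
t: 1.15
tcp_pos: [0.5612, 0.3653, 0.2809]
tool_rot: [0.769, 0.639, -0.0, -0.0]
force: [0.3, -1.1, -0.3]
finger_gap: 0.6
gripper_force: 0.0
```

```bash
python3 - <<'E'
from h import *
import pickle
d=snap("wrist"); save(d,"w1"); pickle.dump(d,open("w1.pkl","wb"))
print(proj(d,[.5595,.3665,.109]),proj(d,[.5595,.3665,.079]))
goal([.5595,.3665,.15],-10.2)
E
```

```text
(np.float64(319.1509926915342), np.float64(179.58306313095832)) (np.float64(319.23553032348553), np.float64(173.8676291315948))
at [0.5687 0.3605 0.2807] yaw -11.1 shift [ 0.0044 -0.0112  0.1306] turn [ 0.4  0.1 -0.9]
```

View pics/w1.png

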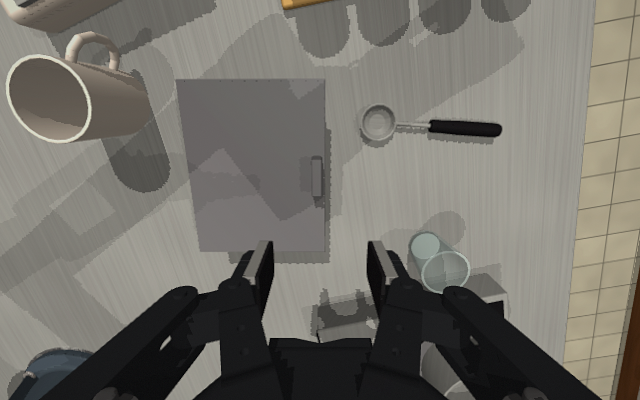

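The wrist picture shows the tab's top face at about (316,177), against a predicted (319,180), so the estimate holds to a few mm. The lid spans (177..327, 80..250).

```bash
python3 - <<'E'
from h import *
d=snap("wrist")
g=cv2.cvtColor(d["pixels"],cv2.COLOR_BGR2GRAY)
print(g[165:190:6,300:335])
print(d["s"]["tcp_pos"],d["s"]["qd"])
for u in(312,316,321): print(onz(d,u,177,.109))
print(proj(d,[.5595,.3665,.109]))
goal([.5595,.3665,.15],-10.2)
E
```

```text
[[ 97  96  86  90 101 102 103 103 103 103 103 100  76  60  67  96  91  86
   93  92  93  93  90  99 127 140 140 137 139 142 138 139 136 135 135]
 [ 96  97  84  87 100 103 102 102 102 103 102  99  80  63  68  71  75  89
   95  93  93  93  91 122 140 140 139 139 138 139 141 138 139 137 134]
 [ 96  96  83  83 100 103 101 102 102 102 102 101  91  66  64  70  78  88
   93  94  92  92  92 124 138 137 139 139 140 138 138 140 138 137 136]
 [ 95  96  85  83  97 103 101 102 101 102 101 102  93  70  64  70  70  85
   93  93  95  93  90  89 122 138 137 139 140 140 138 137 140 138 137]
 [102 102  92  86  97 102 101 101 101 101 101 101  94  69  63  71  71  86
   94  93  92  94  93  88 122 139 137 135 139 140 141 137 136 139 137]]
[0.56871313 0.36045385 0.28069217] [ 0.04183126 -0.02209534  0.05129605  0.01994834 -0.01573674 -0.16148956]
[0.56097028 0.3657154  0.109     ]
[0.56543843 0.36483558 0.109     ]
[0.57102487 0.36373571 0.109     ]
(np.float64(310.5960708471051), np.float64(176.5833636832917))
at [0.5653 0.3625 0.2804] yaw -10.7 shift [ 0.003  -0.0068  0.1304] turn [ 0.2  0.1 -0.5]
```

Request:
step_arm --commands '[0, -0.001, 0.03, 0, 0, 0, 0, -0.002, 0.06, 0, 0, 0, 0, -0.002, 0.09, 0, 0, 0, 0, -0.002, 0.12, 0, 0, 0, 0, -0.002, 0.145, 0, 0, 0, 0, -0.002, 0.165, 0, 0, 0, 0, -0.002, 0.18, 0, 0, 0, 0, -0.002, 0.19, 0, 0, 0, 0, -0.002, 0.195, 0, 0, 0, 0, -0.002, 0.195, 0, 0, 0]'

```text
t: 2.25
tcp_pos: [0.5578, 0.367, 0.086]
tool_rot: [0.767, 0.642, -0.0, -0.0]
force: [-0.1, -0.2, -0.6]
finger_gap: 0.599
gripper_force: 0.0
```

Request:
step_arm --commands '[0, 0, 0, 0, 0, 0, 0, 0, 0, 0, 0, 0, 0, 0, 0, 0, 0, 0, 0, 0, 0, 0, 0, 0, 0, 0, 0, 0, 0, 0, 0, 0, 0, 0, 0, 0, 0, 0, 0, 0, 0, 0, 0, 0, 0, 0, 0, 0, 0, 0, 0, 0, 0, 0, 0, 0, 0, 0, 0, 0]' --jaw 0

```text
t: 3.25
tcp_pos: [0.5583, 0.3672, 0.0875]
tool_rot: [0.767, 0.641, 0.001, 0.0]
force: [-2.3, 0.6, 5.7]
finger_gap: 0.123
gripper_force: 80.7
```

```bash
python3 - <<'E'
from h import *
s=manip.sense(); print(s["tcp_pos"],s["force"],s["finger_gap"],s["gripper_force"])
# pivot: heel, from TCP: -160mm along lid x (tool y), z: heel at z .075
P=np.array([0,-.160,s["tcp_pos"][2]-.075])
for sg in(1,-1):
  for a in (2,4,6,8,10,13,16,19,22,25):
    R=Ro.from_rotvec([sg*a,0,0],degrees=True); print(sg*a,(P-R.apply(P)).round(4))
E
```

```text
[0.55834928 0.36724394 0.0875414 ] [-2.26924259  0.64565084  5.74532053] 0.12265022790472668 80.68042516708374
2 [0.     0.0003 0.0056]
4 [0.     0.0005 0.0112]
6 [0.     0.0004 0.0168]
8 [0.     0.0002 0.0224]
10 [ 0.     -0.0003  0.028 ]
13 [ 0.     -0.0013  0.0363]
16 [ 0.     -0.0027  0.0446]
19 [ 0.     -0.0046  0.0528]
22 [ 0.     -0.007   0.0609]
25 [ 0.     -0.0097  0.0688]
-2 [ 0.     -0.0005 -0.0056]
-4 [ 0.     -0.0013 -0.0111]
-6 [ 0.     -0.0022 -0.0167]
-8 [ 0.     -0.0033 -0.0221]
-10 [ 0.     -0.0046 -0.0276]
-13 [ 0.     -0.0069 -0.0357]
-16 [ 0.     -0.0097 -0.0436]
-19 [ 0.     -0.0128 -0.0514]
-22 [ 0.     -0.0163 -0.059 ]
-25 [ 0.     -0.0203 -0.0664]
```

Request:
step_arm --commands '[0, -0.0005, -0.0056, -2, 0, 0, 0, -0.0013, -0.0111, -4, 0, 0, 0, -0.0022, -0.0167, -6, 0, 0, 0, -0.0033, -0.0221, -8, 0, 0, 0, -0.0046, -0.0276, -10, 0, 0, 0, -0.0069, -0.0357, -13, 0, 0, 0, -0.0097, -0.0436, -16, 0, 0, 0, -0.0128, -0.0514, -19, 0, 0, 0, -0.0163, -0.059, -22, 0, 0, 0, -0.0163, -0.059, -22, 0, 0]'

```text
t: 4.25
tcp_pos: [0.5396, 0.3698, 0.1448]
tool_rot: [0.752, 0.631, 0.121, 0.146]
force: [-0.6, 1.3, -2.9]
finger_gap: 0.119
gripper_force: 79.6
```

Request:
step_arm --commands '[0, 0, 0, 0, 0, 0, 0, 0, 0, 0, 0, 0, 0, 0, 0, 0, 0, 0, 0, 0, 0, 0, 0, 0, 0, 0, 0, 0, 0, 0, 0, 0, 0, 0, 0, 0, 0, 0, 0, 0, 0, 0, 0, 0, 0, 0, 0, 0, 0, 0, 0, 0, 0, 0, 0, 0, 0, 0, 0, 0]'

```text
t: 5.25
tcp_pos: [0.5421, 0.3698, 0.1454]
tool_rot: [0.753, 0.63, 0.123, 0.146]
force: [-1.4, -0.0, -2.1]
finger_gap: 0.119
gripper_force: 79.7
```

```bash
python3 - <<'E'
from h import *
s=manip.sense(); print(s["tcp_pos"],s["force"],s["finger_gap"],s["q"])
d=snap("scene"); save(d,"s2"); cv2.imwrite("pics/s2.png",cv2.resize(d["pixels"][180:400,300:620],None,fx=2,fy=2))
print("heel px",proj(d,[.402,.394,.075]), "minus(600..)")
goal([s["tcp_pos"][0],s["tcp_pos"][1],.26],-10.2)
E
```

```text
[0.54208159 0.36977587 0.14542768] [-1.42713308 -0.00431254 -2.08632636] 0.11905090896197935 [ 0.54104347  0.61271172  1.6369408  -0.42570475  0.64056226  1.03004849]
heel px (np.float64(463.20296401853824), np.float64(278.2110441056191)) minus(600..)
at [0.5421 0.3698 0.1454] yaw -10.2 shift [ 0.      0.0429 -0.1062] turn [22. -0.  0.]
```

View pics/s2.png

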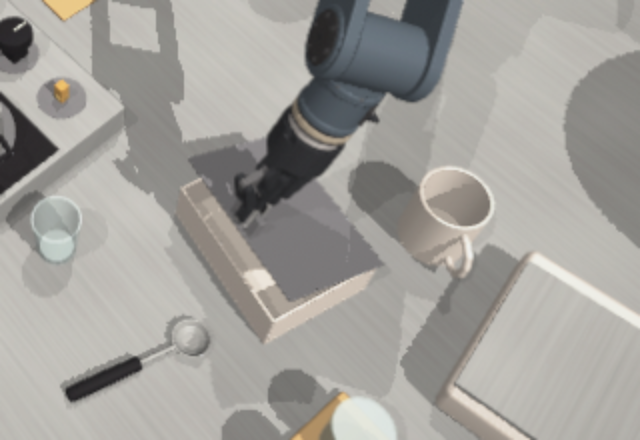

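The picture shows the lid tilted up at the tab with its heel edge still on the rim, and the fingers on the tab at about (245,205). Next I'll lift and level it.

Request:
step_arm --commands '[0, 0.01, -0.025, 0, 0, 0, 0, 0.021, -0.052, 0, 0, 0, 0, 0.032, -0.079, 3, 0, 0, 0, 0.043, -0.106, 6, 0, 0, 0, 0.043, -0.106, 10, 0, 0, 0, 0.043, -0.106, 14, 0, 0, 0, 0.043, -0.106, 18, 0, 0, 0, 0.043, -0.106, 22, 0, 0, 0, 0.043, -0.106, 22, 0, 0, 0, 0.043, -0.106, 22, 0, 0]'

```text
t: 6.3
tcp_pos: [0.5425, 0.3695, 0.2593]
tool_rot: [0.767, 0.641, 0.0, 0.001]
force: [-0.1, 0.9, -3.2]
finger_gap: 0.118
gripper_force: 79.6
```

```bash
python3 - <<'E'
from h import *
s=manip.sense(); print(s["force"],s["finger_gap"])
goal([.46,.11,.12],0)
E
```

```text
[-0.05543527  0.92650323 -3.23899216] 0.11753727792761226
at [0.5425 0.3695 0.2593] yaw -10.2 shift [-0.27   -0.0354  0.1393] turn [  0.1   0.  -10.2]
```

Request:
step_arm --commands '[-0.027, -0.0035, 0, 0, 0, -1, -0.054, -0.007, 0, 0, 0, -2, -0.081, -0.0105, 0, 0, 0, -3, -0.11, -0.014, 0, 0, 0, -4, -0.14, -0.018, 0, 0, 0, -5, -0.17, -0.022, 0, 0, 0, -6, -0.2, -0.026, 0, 0, 0, -7.5, -0.23, -0.03, 0, 0, 0, -9, -0.255, -0.033, 0, 0, 0, -10.2, -0.27, -0.0354, 0, 0, 0, -10.2]'

```text
t: 7.3
tcp_pos: [0.4581, 0.1092, 0.26]
tool_rot: [0.707, 0.707, 0.0, 0.001]
force: [-0.4, 0.6, -2.9]
finger_gap: 0.116
gripper_force: 79.6
```

Request:
step_arm --commands '[0, 0, 0.03, 0, 0, 0, 0, 0, 0.06, 0, 0, 0, 0, 0, 0.09, 0, 0, 0, 0, 0, 0.12, 0, 0, 0, 0, 0, 0.15, 0, 0, 0, 0, 0, 0.18, 0, 0, 0, 0, 0, 0.205, 0, 0, 0, 0, 0, 0.222, 0, 0, 0, 0, 0, 0.232, 0, 0, 0, 0, 0, 0.237, 0, 0, 0]'

```text
t: 8.3
tcp_pos: [0.4596, 0.1107, 0.0224]
tool_rot: [0.707, 0.707, 0.0, 0.0]
force: [0.5, 0.9, -3.3]
finger_gap: 0.121
gripper_force: 79.6
```

```bash
python3 - <<'E'
from h import *
s=manip.sense(); print(s["force"],s["finger_gap"])
goal([.46,.11,.0185],0)
E
```

```text
[ 0.49547651  0.93107727 -3.33277235] 0.12085964921339425
at [0.4596 0.1107 0.0224] yaw 0.1 shift [-0.0007  0.0004  0.0039] turn [0.  0.  0.1]
```

Request:
step_arm --commands '[0, 0, 0.001, 0, 0, 0, 0, 0, 0.002, 0, 0, 0, 0, 0, 0.003, 0, 0, 0, 0, 0, 0.004, 0, 0, 0, 0, 0, 0.005, 0, 0, 0, 0, 0, 0.006, 0, 0, 0, 0, 0, 0.006, 0, 0, 0, 0, 0, 0.006, 0, 0, 0, 0, 0, 0.006, 0, 0, 0, 0, 0, 0.006, 0, 0, 0]'

```text
t: 9.3
tcp_pos: [0.4599, 0.1102, 0.0175]
tool_rot: [0.707, 0.707, 0.0, 0.0]
force: [-0.4, -0.4, 5.5]
finger_gap: 0.122
gripper_force: 80.8
```

Request:
step_arm --commands '[0, 0, 0, 0, 0, 0, 0, 0, 0, 0, 0, 0, 0, 0, 0, 0, 0, 0, 0, 0, 0, 0, 0, 0, 0, 0, -0.001, 0, 0, 0, 0, 0, -0.01, 0, 0, 0, 0, 0, -0.03, 0, 0, 0, 0, 0, -0.07, 0, 0, 0, 0, 0, -0.12, 0, 0, 0, 0, 0, -0.165, 0, 0, 0]' --jaw 40

```text
t: 10.3
tcp_pos: [0.459, 0.1103, 0.184]
tool_rot: [0.707, 0.707, 0.0, -0.0]
force: [0.3, 0.1, -1.5]
finger_gap: 0.404
gripper_force: 0.0
```

```bash
python3 - <<'E'
from h import *
d=snap("scene"); 
cv2.imwrite("pics/s3.png",cv2.resize(d["pixels"][90:330,230:550],None,fx=2,fy=2))
print("tab px",proj(d,[.46,.11,.024]))
d=snap("top"); p=d["pixels"]; save(d,"top3")
cv2.imwrite("pics/t3.png",cv2.resize(p[215:275,340:460],None,fx=5,fy=5,interpolation=cv2.INTER_CUBIC))
goal([.414,-.272,.2],87)
E
```

```text
tab px (np.float64(373.64382851251446), np.float64(230.22793315096985))
at [0.4634 0.1105 0.1878] yaw 0.0 shift [-0.3824 -0.0494 -0.0129] turn [  0.6   0.6 -87. ]
```

View pics/s3.png

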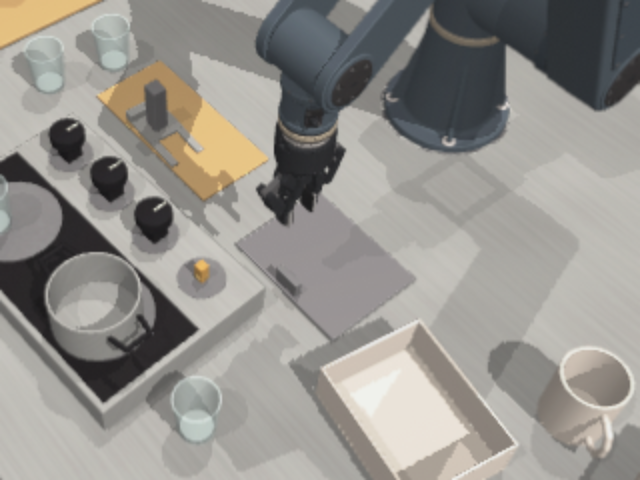

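The lid lies flat on the counter with its tab at about (287,278). The tub is open, and the puller stands on its tray with its handle at about (157,105). I'll go above the puller.

Request:
step_arm --commands '[-0.04, -0.005, -0.02, 0, 0, -8.5, -0.08, -0.01, -0.04, 0, 0, -17, -0.12, -0.015, -0.05, 0, 0, -25.5, -0.16, -0.02, -0.06, 0, 0, -34, -0.2, -0.025, -0.06, 0, 0, -42.5, -0.24, -0.03, -0.06, 0, 0, -51, -0.28, -0.035, -0.06, 0, 0, -59.5, -0.32, -0.04, -0.06, 0, 0, -68, -0.36, -0.044, -0.06, 0, 0, -76.5, -0.382, -0.046, -0.06, 0, 0, -85]' --jaw 70

```text
t: 11.4
tcp_pos: [0.4128, -0.2747, 0.2414]
tool_rot: [0.103, 0.995, -0.0, 0.0]
force: [-0.3, -0.2, 0.3]
finger_gap: 0.698
gripper_force: 0.0
```

Request:
step_arm --commands '[0, 0, 0, 0, 0, -2, 0, 0, 0, 0, 0, -2, 0, 0, 0, 0, 0, -2, 0, 0, 0, 0, 0, -2, 0, 0, 0, 0, 0, -2, 0, 0, 0, 0, 0, -2, 0, 0, 0, 0, 0, -2, 0, 0, 0, 0, 0, -2, 0, 0, 0, 0, 0, -2, 0, 0, 0, 0, 0, -2]'

```text
t: 12.4
tcp_pos: [0.4136, -0.2718, 0.2417]
tool_rot: [0.087, 0.996, -0.0, 0.0]
force: [-0.7, -0.4, -0.6]
finger_gap: 0.697
gripper_force: 0.0
```

```bash
python3 - <<'E'
from h import *
import pickle
d=snap("wrist"); save(d,"w4"); pickle.dump(d,open("w4.pkl","wb"))
print(proj(d,[.414,-.272,.101]))
goal([.414,-.272,.057],87)
E
```

```text
(np.float64(319.2748373904915), np.float64(188.43892764819768))
at [ 0.4136 -0.2717  0.2417] yaw 80.0 shift [-0.0005 -0.0002  0.1847] turn [ 0. -0. -7.]
```

View pics/w4.png

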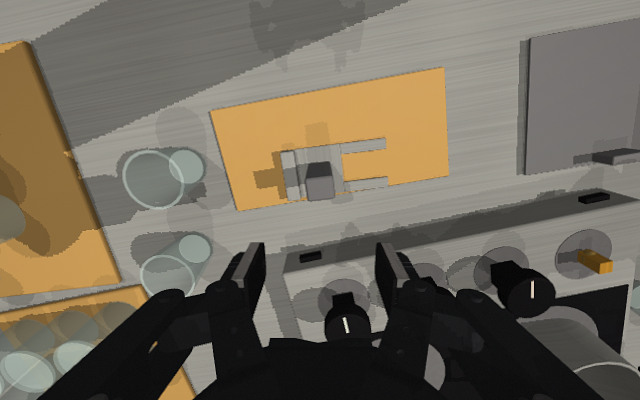

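The handle's top is centred at about (319,188), exactly as predicted, and the fork points about 6° beyond tool y. I'll descend and grip.

Request:
step_arm --commands '[0, 0, 0.03, 0, 0, -3, 0, 0, 0.06, 0, 0, -6.5, 0, 0, 0.09, 0, 0, -6.5, 0, 0, 0.115, 0, 0, -6.5, 0, 0, 0.14, 0, 0, -6.5, 0, 0, 0.16, 0, 0, -6.5, 0, 0, 0.172, 0, 0, -6.5, 0, 0, 0.18, 0, 0, -6.5, 0, 0, 0.184, 0, 0, -6.5, 0, 0, 0.184, 0, 0, -6.5]'

```text
t: 13.45
tcp_pos: [0.4137, -0.2719, 0.0578]
tool_rot: [0.031, 1.0, -0.0, 0.0]
force: [0.7, -0.4, 0.6]
finger_gap: 0.699
gripper_force: 0.0
```

Request:
step_arm --commands '[0, 0, 0, 0, 0, 0, 0, 0, 0, 0, 0, 0, 0, 0, 0, 0, 0, 0, 0, 0, 0, 0, 0, 0, 0, 0, 0, 0, 0, 0, 0, 0, 0, 0, 0, 0, 0, 0, -0.01, 0, 0, 0, 0, 0, -0.02, 0, 0, 0, 0, 0, -0.04, 0, 0, 0, 0, 0, -0.06, 0, 0, 0]' --jaw 0 --grip_force 110

```text
t: 14.45
tcp_pos: [0.4132, -0.2713, 0.1186]
tool_rot: [0.031, 1.0, 0.0, -0.0]
force: [-0.2, -0.2, -2.9]
finger_gap: 0.341
gripper_force: 108.5
```

```bash
python3 - <<'E'
from h import *
s=manip.sense(); print(s["force"],s["finger_gap"],s["q"])
goal([.50,-.25,.2],2.6)
E
```

```text
[-0.24894597 -0.1607835  -2.92006365] 0.34060982567269044 [-8.07557250e-01  5.34574954e-01  1.85993570e+00  9.49215373e-05
  7.48159609e-01 -2.31672193e+00]
at [ 0.4132 -0.2713  0.1186] yaw 86.5 shift [-0.0853  0.0267 -0.0815] turn [ 0.  -0.1 83.9]
```

Request:
step_arm --commands '[-0.004, 0, -0.01, 0, 0, 8.4, -0.009, 0, -0.02, 0, 0, 16.8, -0.013, 0, -0.03, 0, 0, 25.2, -0.018, 0, -0.03, 0, 0, 33.6, -0.022, -0.001, -0.03, 0, 0, 42, -0.027, -0.001, -0.03, 0, 0, 50.4, -0.031, -0.001, -0.03, 0, 0, 58.8, -0.036, -0.001, -0.03, 0, 0, 67.2, -0.04, -0.0015, -0.03, 0, 0, 75.6, -0.0445, -0.0015, -0.03, 0, 0, 83.9]'

```text
t: 15.45
tcp_pos: [0.4577, -0.2757, 0.1482]
tool_rot: [0.693, 0.721, 0.0, -0.0]
force: [0.3, -0.8, -2.8]
finger_gap: 0.337
gripper_force: 108.5
```

Request:
step_arm --commands '[0, 0, 0, 0, 0, 0, 0, 0, 0, 0, 0, 0, 0, 0, 0, 0, 0, 0, 0, 0, 0, 0, 0, 0, 0, 0, 0, 0, 0, 0, 0, 0, 0, 0, 0, 0, 0, 0, 0, 0, 0, 0, 0, 0, 0, 0, 0, 0, 0, 0, 0, 0, 0, 0, 0, 0, 0, 0, 0, 0]'

```text
t: 16.45
tcp_pos: [0.4579, -0.276, 0.1477]
tool_rot: [0.691, 0.723, 0.0, 0.0]
force: [-0.2, -0.4, -2.9]
finger_gap: 0.339
gripper_force: 108.5
```

```bash
python3 - <<'E'
from h import *
import pickle
d=snap("wrist"); save(d,"w5"); pickle.dump(d,open("w5.pkl","wb"))
d2=snap("top"); save(d2,"t5"); pickle.dump(d2,open("t5.pkl","wb"))
for k in [(.5894,-.27),(.585,-.165),(.58,-.06)]: print(proj(d,[*k,.118]),proj(d2,[*k,.118]))
goal([.4575,-.2755,.127],2.6)
E
```

```text
(np.float64(517.9061129972007), np.float64(231.82742399163064)) (np.float64(407.176347652803), np.float64(176.07836164778377))
(np.float64(557.602860146178), np.float64(58.89780094853731)) (np.float64(372.29049260740874), np.float64(177.506405025613))
(np.float64(610.6767700882082), np.float64(-192.33134425926877)) (np.float64(337.12950197404774), np.float64(179.16625567841479))
at [ 0.4579 -0.276   0.1477] yaw 2.6 shift [ 0.0005 -0.0004  0.0207] turn [-0. -0. -0.]
```

View pics/w5.png

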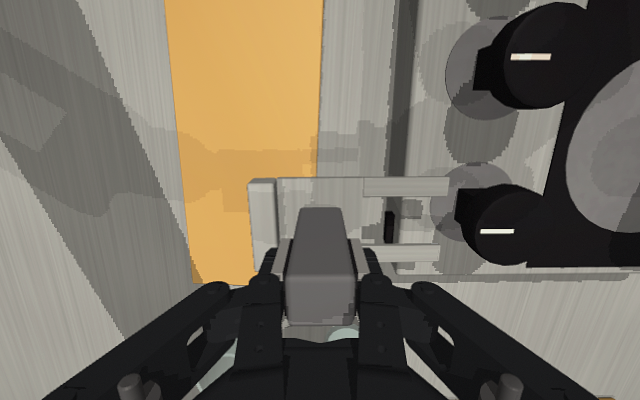

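```bash
python3 - <<'E'
from h import *
import pickle
d=pickle.load(open("w5.pkl","rb")); p=d["pixels"]
zt=.1477-.051+.005
print("z foot top",zt)
hx=np.array([.999,.045]); hy=np.array([-.045,.999])
for n,uv in dict(a_out=(447,177.5),a_in=(447,195),b_in=(439,244.5),b_out=(439,261)).items():
    w=onz(d,*uv,zt); w0=w[:2]-np.array([.4579,-.276]); print(n,w.round(4),"rel",(w0@hx).round(4),(w0@hy).round(4))
m=(p.max(2)<40)
print("vertical dark extents", {u:(np.nonzero(m[170:290,u])[0].min()+170,np.nonzero(m[170:290,u])[0].max()+170) for u in range(470,541,10)})
for z in (.096,.107,.118):
    for a in range(0,360,90):
        r=np.radians(a); print(z,a,np.round(proj(d,[.5894+.028*np.cos(r),-.27+.028*np.sin(r),z]),1))
E
```

```text
z foot top 0.10170000000000001
a_out [ 0.5427 -0.2388  0.1017] rel 0.0864 0.0333
a_in [ 0.545  -0.2513  0.1017] rel 0.0881 0.0208
b_in [ 0.546  -0.2895  0.1017] rel 0.0875 -0.0174
b_out [ 0.5484 -0.3032  0.1017] rel 0.0892 -0.0312
vertical dark extents {470: (np.int64(189), np.int64(246)), 480: (np.int64(189), np.int64(255)), 490: (np.int64(187), np.int64(261)), 500: (np.int64(185), np.int64(263)), 510: (np.int64(185), np.int64(264)), 520: (np.int64(187), np.int64(262)), 530: (np.int64(191), np.int64(266)), 540: (np.int64(195), np.int64(266))}
0.096 0 [535.1 221.2]
0.096 90 [507.5 183. ]
0.096 180 [461. 218.]
0.096 270 [489.7 253.4]
0.107 0 [546.3 227. ]
0.107 90 [517.7 187.1]
0.107 180 [468.4 223.7]
0.107 270 [498.2 260.6]
0.118 0 [558.7 233.5]
0.118 90 [529.1 191.6]
0.118 180 [476.7 230.1]
0.118 270 [507.6 268.6]
```

Request:
step_arm --commands '[-0.0005, 0, 0.007, 0, 0, 0, -0.001, 0, 0.014, 0, 0, 0, -0.0015, 0, 0.021, 0, 0, 0, -0.0015, 0.01, 0.021, 0, 0, 0, -0.0015, 0.02, 0.021, 0, 0, 0, -0.0015, 0.032, 0.021, 0, 0, 0, -0.0015, 0.044, 0.021, 0, 0, 0, -0.0015, 0.056, 0.021, 0, 0, 0, -0.0015, 0.065, 0.021, 0, 0, 0, -0.0015, 0.069, 0.021, 0, 0, 0]'

```text
t: 17.55
tcp_pos: [0.5283, -0.2743, 0.1268]
tool_rot: [0.691, 0.723, 0.0, 0.001]
force: [-0.2, 0.2, -3.5]
finger_gap: 0.337
gripper_force: 108.7
```

Request:
step_arm --commands '[0, 0, 0, 0, 0, 0, 0, 0, -0.006, 0, 0, 0, 0, 0, -0.011, 0, 0, 0, 0, 0, -0.016, 0, 0, 0, 0, 0, -0.02, 0, 0, 0, 0, 0, -0.025, 0, 0, 0, 0, 0, -0.03, 0, 0, 0, 0, 0, -0.035, 0, 0, 0, 0, 0, -0.037, 0, 0, 0, 0, 0, -0.037, 0, 0, 0]'

```text
t: 18.55
tcp_pos: [0.5272, -0.2747, 0.1645]
tool_rot: [0.691, 0.723, 0.0, 0.001]
force: [0.5, 0.6, -4.9]
finger_gap: 0.339
gripper_force: 109.8
```

```bash
python3 - <<'E'
from h import *
s=manip.sense(); print(s["force"],s["finger_gap"],s["tcp_pos"])
d=snap("wrist"); save(d,"w6")
goal([.458,-.278,.132],2.6)
E
```

```text
[ 0.53861354  0.55015885 -4.85771132] 0.3385201330543362 [ 0.52720947 -0.27465643  0.16445524]
at [ 0.527  -0.2745  0.1641] yaw 2.6 shift [-0.0004 -0.0691  0.032 ] turn [ 0.  0. -0.]
```

View pics/w6.png

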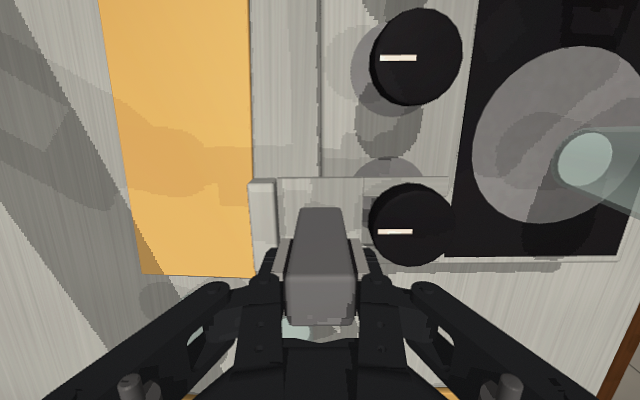

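Knob 1's head at (411,225) rides on the tines, and the load is up by about the knob's weight. I'll lower and withdraw.

Request:
step_arm --commands '[0, 0, 0.008, 0, 0, 0, 0, 0, 0.016, 0, 0, 0, 0, 0, 0.024, 0, 0, 0, 0, 0, 0.03, 0, 0, 0, 0, -0.005, 0.03, 0, 0, 0, 0, -0.015, 0.03, 0, 0, 0, 0, -0.027, 0.03, 0, 0, 0, 0, -0.041, 0.03, 0, 0, 0, 0, -0.056, 0.03, 0, 0, 0, 0, -0.07, 0.03, 0, 0, 0]'

```text
t: 19.6
tcp_pos: [0.4554, -0.2775, 0.1342]
tool_rot: [0.691, 0.723, -0.0, 0.0]
force: [-0.2, 0.6, -2.6]
finger_gap: 0.34
gripper_force: 109.8
```

```bash
python3 - <<'E'
from h import *
hx=np.array([.999,.045])
goal([*(np.array([.585,-.1655])-.132*hx+[0,-.0015]),.127],2.6)
d=snap("top"); p=d["pixels"]
m=(p.max(2)<45).astype(np.uint8)[165:200,315:425]
n,l,st,c=cv2.connectedComponentsWithStats(m)
for i in range(1,n):
    if st[i,4]>60: u,v=c[i]+[315,165]; print("knob",st[i],u,v,onz(d,u,v,.11))
E
```

```text
at [ 0.4554 -0.2775  0.1342] yaw 2.6 shift [0.1046 0.0024 0.0071] turn [-0.  0. -0.]
knob [ 83   2  19  18 261] 407.09578544061304 175.3793103448276 [ 0.59330832 -0.2713058   0.11      ]
knob [ 48   5  19  18 250] 371.956 178.28 [ 0.58435365 -0.16480411  0.11      ]
knob [ 14   6  18  17 175] 336.09714285714284 177.98285714285714 [ 0.58532336 -0.05717327  0.11      ]
```

Request:
step_arm --commands '[0.025, 0, 0, 0, 0, 0, 0.055, 0, 0, 0, 0, 0, 0.085, 0, 0.004, 0, 0, 0, 0.1, 0, 0.008, 0, 0, 0, 0.105, 0, 0.008, 0, 0, 0, 0.105, 0.012, 0.008, 0, 0, 0, 0.105, 0.027, 0.008, 0, 0, 0, 0.105, 0.042, 0.008, 0, 0, 0, 0.105, 0.058, 0.008, 0, 0, 0, 0.105, 0.07, 0.008, 0, 0, 0]'

```text
t: 20.65
tcp_pos: [0.5251, -0.1714, 0.1261]
tool_rot: [0.691, 0.723, 0.0, 0.002]
force: [0.8, 0.6, -2.9]
finger_gap: 0.341
gripper_force: 109.9
```

Request:
step_arm --commands '[0, 0, 0, 0, 0, 0, 0, 0, -0.006, 0, 0, 0, 0, 0, -0.011, 0, 0, 0, 0, 0, -0.016, 0, 0, 0, 0, 0, -0.02, 0, 0, 0, 0, 0, -0.025, 0, 0, 0, 0, 0, -0.03, 0, 0, 0, 0, 0, -0.035, 0, 0, 0, 0, 0, -0.037, 0, 0, 0, 0, 0, -0.037, 0, 0, 0]'

```text
t: 21.65
tcp_pos: [0.5225, -0.1697, 0.1634]
tool_rot: [0.691, 0.723, 0.0, 0.001]
force: [-0.3, -0.2, -3.6]
finger_gap: 0.335
gripper_force: 109.7
```

Request:
step_arm --commands '[0, 0, 0.008, 0, 0, 0, 0, 0, 0.016, 0, 0, 0, 0, 0, 0.024, 0, 0, 0, 0, 0, 0.03, 0, 0, 0, 0, -0.005, 0.03, 0, 0, 0, 0, -0.015, 0.03, 0, 0, 0, 0, -0.027, 0.03, 0, 0, 0, 0, -0.041, 0.03, 0, 0, 0, 0, -0.056, 0.03, 0, 0, 0, 0, -0.07, 0.03, 0, 0, 0]'

```text
t: 22.65
tcp_pos: [0.4506, -0.1725, 0.1332]
tool_rot: [0.691, 0.723, -0.0, -0.0]
force: [-0.6, 0.0, -2.8]
finger_gap: 0.331
gripper_force: 109.8
```

```bash
python3 - <<'E'
from h import *
hx=np.array([.999,.045])
goal([*(np.array([.580,-.0605])-.132*hx+[0,-.0015]),.127],2.6)
d=snap("wrist"); save(d,"w7")
E
```

```text
at [ 0.4506 -0.1725  0.1332] yaw 2.6 shift [0.1046 0.0022 0.0061] turn [-0.  0. -0.]
```

View pics/w7.png

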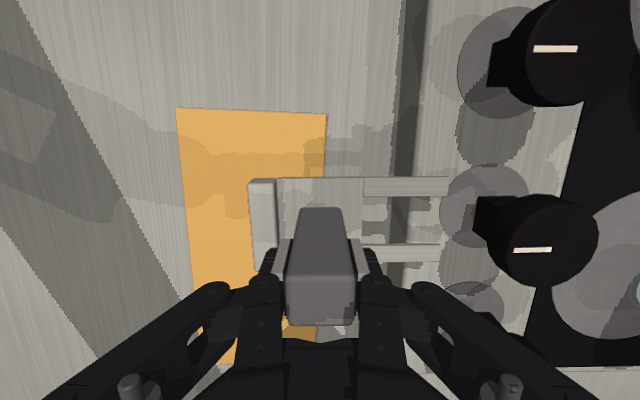

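Knob 2's mark has moved from about (497,231) to (532,249) with a larger head, so it's raised. Now knob 3.

Request:
step_arm --commands '[0.025, 0, 0, 0, 0, 0, 0.055, 0, 0, 0, 0, 0, 0.085, 0, 0.004, 0, 0, 0, 0.1, 0, 0.007, 0, 0, 0, 0.105, 0, 0.007, 0, 0, 0, 0.105, 0.012, 0.007, 0, 0, 0, 0.105, 0.027, 0.007, 0, 0, 0, 0.105, 0.042, 0.007, 0, 0, 0, 0.105, 0.058, 0.007, 0, 0, 0, 0.105, 0.07, 0.007, 0, 0, 0]'

```text
t: 23.7
tcp_pos: [0.5204, -0.0662, 0.1262]
tool_rot: [0.691, 0.722, 0.001, 0.002]
force: [-0.3, 0.4, -2.2]
finger_gap: 0.337
gripper_force: 109.9
```

Request:
step_arm --commands '[0, 0, 0, 0, 0, 0, 0, 0, -0.006, 0, 0, 0, 0, 0, -0.011, 0, 0, 0, 0, 0, -0.016, 0, 0, 0, 0, 0, -0.02, 0, 0, 0, 0, 0, -0.025, 0, 0, 0, 0, 0, -0.03, 0, 0, 0, 0, 0, -0.035, 0, 0, 0, 0, 0, -0.037, 0, 0, 0, 0, 0, -0.037, 0, 0, 0]'

```text
t: 24.7
tcp_pos: [0.5178, -0.0647, 0.1633]
tool_rot: [0.691, 0.723, 0.0, 0.001]
force: [-0.4, 0.4, -3.5]
finger_gap: 0.34
gripper_force: 109.9
```

Request:
step_arm --commands '[0, 0, 0.008, 0, 0, 0, 0, 0, 0.016, 0, 0, 0, 0, 0, 0.024, 0, 0, 0, 0, 0, 0.03, 0, 0, 0, 0, -0.005, 0.03, 0, 0, 0, 0, -0.015, 0.03, 0, 0, 0, 0, -0.027, 0.03, 0, 0, 0, 0, -0.041, 0.03, 0, 0, 0, 0, -0.056, 0.03, 0, 0, 0, 0, -0.07, 0.03, 0, 0, 0]'

```text
t: 25.7
tcp_pos: [0.4458, -0.0676, 0.1331]
tool_rot: [0.691, 0.723, -0.0, -0.0]
force: [0.3, -0.5, -2.6]
finger_gap: 0.337
gripper_force: 109.9
```

```bash
python3 - <<'E'
from h import *
goal([.386,-.26,.15],90)
d=snap("scene"); cv2.imwrite("pics/s8.png",cv2.resize(d["pixels"][110:290,190:430],None,fx=3,fy=3))
E
```

```text
at [ 0.4458 -0.0676  0.1331] yaw 2.6 shift [-0.1895 -0.0684 -0.0169] turn [ -0.   -0.  -87.4]
```

View pics/s8.png

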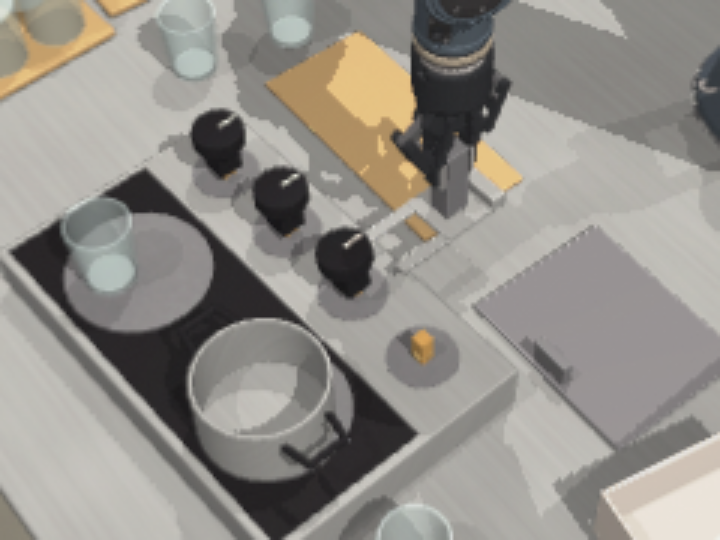

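All three knobs stand raised with brass visible below them. I'll return the puller to the tray.

Request:
step_arm --commands '[-0.01, -0.014, -0.008, 0, 0, -8.5, -0.03, -0.028, -0.017, 0, 0, -17, -0.05, -0.042, -0.017, 0, 0, -25.5, -0.075, -0.056, -0.017, 0, 0, -34, -0.1, -0.068, -0.017, 0, 0, -42.5, -0.12, -0.068, -0.017, 0, 0, -51, -0.14, -0.068, -0.017, 0, 0, -59.5, -0.16, -0.068, -0.017, 0, 0, -68, -0.18, -0.068, -0.017, 0, 0, -76.5, -0.1895, -0.068, -0.017, 0, 0, -85]'

```text
t: 26.75
tcp_pos: [0.3884, -0.2622, 0.1503]
tool_rot: [0.019, 1.0, -0.001, 0.001]
force: [1.0, -0.7, -2.6]
finger_gap: 0.34
gripper_force: 109.8
```

Request:
step_arm --commands '[0, 0, 0.015, 0, 0, 0, 0, 0, 0.03, 0, 0, 0, 0, 0, 0.045, 0, 0, 0, 0, 0, 0.06, 0, 0, 0, 0, 0, 0.07, 0, 0, 0, 0, 0, 0.078, 0, 0, 0, 0, 0, 0.084, 0, 0, 0, 0, 0, 0.088, 0, 0, 0, 0, 0, 0.09, 0, 0, 0, 0, 0, 0.09, 0, 0, 0]'

```text
t: 27.75
tcp_pos: [0.3882, -0.2601, 0.0597]
tool_rot: [0.021, 1.0, -0.0, 0.0]
force: [0.4, -0.3, -2.8]
finger_gap: 0.335
gripper_force: 110.3
```

```bash
python3 - <<'E'
from h import *
goal([.386,-.26,.0575],90); s=manip.sense(); print(s["force"])
E
```

```text
at [ 0.3882 -0.2601  0.0597] yaw 87.6 shift [0.0022 0.0001 0.0022] turn [-0.   0.  -2.4]
[ 0.38734373 -0.32985581 -2.82750238]
```

Request:
step_arm --commands '[0, 0, 0.001, 0, 0, 0, 0, 0, 0.002, 0, 0, 0, 0, 0, 0.0025, 0, 0, 0, 0, 0, 0.003, 0, 0, 0, 0, 0, 0.003, 0, 0, 0, 0, 0, 0.003, 0, 0, 0, 0, 0, 0.003, 0, 0, 0, 0, 0, 0.003, 0, 0, 0, 0, 0, 0.003, 0, 0, 0, 0, 0, 0.003, 0, 0, 0]'

```text
t: 28.75
tcp_pos: [0.3883, -0.2603, 0.0587]
tool_rot: [0.021, 1.0, -0.001, 0.001]
force: [-2.2, 1.7, 15.4]
finger_gap: 0.336
gripper_force: 112.2
```

Request:
step_arm --commands '[0, 0, 0, 0, 0, 0, 0, 0, 0, 0, 0, 0, 0, 0, 0, 0, 0, 0, 0, 0, 0, 0, 0, 0, 0, 0, 0, 0, 0, 0, 0, 0, -0.02, 0, 0, 0, 0, 0, -0.06, 0, 0, 0, 0, 0, -0.1, 0, 0, 0, 0, 0, -0.14, 0, 0, 0, 0, 0, -0.175, 0, 0, 0]' --jaw 80 --grip_force 50

```text
t: 29.75
tcp_pos: [0.388, -0.26, 0.2335]
tool_rot: [0.021, 1.0, -0.0, 0.0]
force: [0.9, -0.2, -0.3]
finger_gap: 0.801
gripper_force: 0.0
```

```bash
python3 - <<'E'
from h import *
d=snap("top"); p=d["pixels"]; save(d,"t9")
m=(p.max(2)<45).astype(np.uint8)[165:200,315:425]
n,l,st,c=cv2.connectedComponentsWithStats(m)
for i in range(1,n):
    if st[i,4]>60: u,v=c[i]+[315,165]; print("knob",st[i],u,v,onz(d,u,v,.124))
d=snap("wrist"); save(d,"w9")
goal([.5894,-.27,.2],2.6)
E
```

```text
knob [ 48   3  19  19 253] 372.4150197628459 176.85375494071147 [ 0.58568787 -0.16476728  0.124     ]
knob [ 83   2  19  18 261] 407.09578544061304 175.3793103448276 [ 0.5902186  -0.26872373  0.124     ]
knob [ 15   4  18  19 254] 338.3740157480315 177.8188976377953 [ 0.58280638 -0.06353691  0.124     ]
at [ 0.3903 -0.2623  0.2361] yaw 87.6 shift [-0.1989  0.001   0.0377] turn [-0.   0.7 85. ]
```

View pics/w9.png

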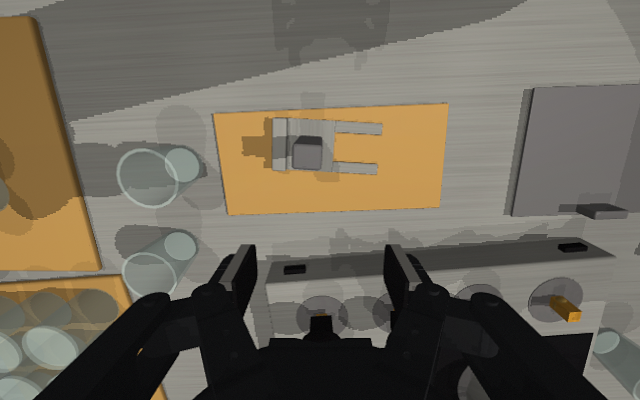

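The puller stands on the tray with its handle at about (308,152). Next I'll fetch knob 1 with the fingers, since it's already loose.

Request:
step_arm --commands '[-0.01, 0, 0, 0, 0, 8.5, -0.03, 0, 0, 0, 0, 17, -0.055, 0, 0, 0, 0, 25.5, -0.08, 0, 0, 0, 0, 34, -0.105, 0, 0, 0, 0, 42.5, -0.13, 0, 0, 0, 0, 51, -0.155, 0, 0, 0, 0, 59.5, -0.18, 0, 0.01, 0, 0, 68, -0.195, 0, 0.02, 0, 0, 76.5, -0.2022, 0, 0.033, 0, 0, 85]' --jaw 95

```text
t: 30.85
tcp_pos: [0.5913, -0.2684, 0.1969]
tool_rot: [0.693, 0.721, 0.0, -0.0]
force: [0.6, -0.1, -0.4]
finger_gap: 0.947
gripper_force: 0.0
```

Request:
step_arm --commands '[0, 0, 0, 0, 0, 0, 0, 0, 0.01, 0, 0, 0, 0, 0, 0.025, 0, 0, 0, 0, 0, 0.04, 0, 0, 0, 0, 0, 0.055, 0, 0, 0, 0, 0, 0.07, 0, 0, 0, 0, 0, 0.082, 0, 0, 0, 0, 0, 0.09, 0, 0, 0, 0, 0, 0.094, 0, 0, 0, 0, 0, 0.094, 0, 0, 0]'

```text
t: 31.85
tcp_pos: [0.59, -0.2686, 0.1041]
tool_rot: [0.691, 0.723, -0.0, -0.0]
force: [0.4, 0.0, -0.7]
finger_gap: 0.944
gripper_force: 0.0
```

Request:
step_arm --commands '[0, 0, 0, 0, 0, 0, 0, 0, 0, 0, 0, 0, 0, 0, 0, 0, 0, 0, 0, 0, 0, 0, 0, 0, 0, 0, 0, 0, 0, 0, 0, 0, 0, 0, 0, 0, 0, 0, -0.01, 0, 0, 0, 0, 0, -0.03, 0, 0, 0, 0, 0, -0.06, 0, 0, 0, 0, 0, -0.09, 0, 0, 0]' --jaw 0

```text
t: 32.85
tcp_pos: [0.5895, -0.268, 0.1948]
tool_rot: [0.691, 0.723, -0.0, -0.001]
force: [0.4, 0.4, -1.7]
finger_gap: 0.639
gripper_force: 53.0
```

```bash
python3 - <<'E'
from h import *
y=np.radians(-10.2); tx=np.array([np.cos(y),np.sin(y)]); ty=np.array([-tx[1],tx[0]]); c=np.array([.4857,.3798])
for o in(-.065,0,.065): print(o,(c+o*ty).round(4))
s=manip.sense(); print(s["force"],s["q"])
goal([*(c+.065*ty),.2],-10.2)
E
```

```text
-0.065 [0.4742 0.3158]
0 [0.4857 0.3798]
0.065 [0.4972 0.4438]
[ 0.35248184  0.42398906 -1.71613645] [-5.99141358e-01  5.98892870e-01  1.40634018e+00  3.08692753e-04
  1.13895956e+00 -6.44119187e-01]
at [ 0.5895 -0.268   0.1948] yaw 2.6 shift [ 0.7153 -0.0603 -0.0038] turn [-0.1 -0.1 12.8]
```

Request:
step_arm --commands '[0.02, 0, -0.01, 0, 0, 0, 0.05, 0, -0.02, 0, 0, 0, 0.09, -0.005, -0.02, 0, 0, 0, 0.13, -0.01, -0.02, 0, 0, 2, 0.17, -0.015, -0.02, 0, 0, 3, 0.21, -0.02, -0.02, 0, 0, 4, 0.25, -0.025, -0.02, 0, 0, 5, 0.29, -0.03, -0.02, 0, 0, 6, 0.33, -0.035, -0.02, 0, 0, 7, 0.37, -0.04, -0.02, 0, 0, 8]'

```text
t: 33.85
tcp_pos: [0.5312, 0.1019, 0.2138]
tool_rot: [0.74, 0.673, -0.001, -0.001]
force: [0.3, 0.3, -0.9]
finger_gap: 0.639
gripper_force: 53.0
```

```bash
python3 - <<'E'
from h import *
s=manip.sense(); print(s["force"],s["finger_gap"])
goal([.4972,.4438,.2],-10.2)
E
```

```text
[ 0.29646604  0.25845277 -0.89031699] 0.6387012901028486
at [0.5312 0.1019 0.2138] yaw -5.4 shift [ 0.3371 -0.0663  0.0141] turn [-0.2 -0.   4.8]
```

Request:
step_arm --commands '[0.04, -0.008, 0, 0, 0, 0, 0.08, -0.016, 0, 0, 0, 1, 0.12, -0.024, 0, 0, 0, 2, 0.16, -0.032, 0, 0, 0, 3, 0.2, -0.04, 0, 0, 0, 4, 0.24, -0.048, 0, 0, 0, 4.8, 0.275, -0.055, 0, 0, 0, 4.8, 0.305, -0.061, 0, 0, 0, 4.8, 0.325, -0.064, 0, 0, 0, 4.8, 0.335, -0.066, 0, 0, 0, 4.8]'

```text
t: 34.85
tcp_pos: [0.497, 0.4411, 0.2134]
tool_rot: [0.766, 0.642, -0.001, -0.001]
force: [-0.3, 0.1, -0.9]
finger_gap: 0.639
gripper_force: 53.0
```

```bash
python3 - <<'E'
from h import *
s=manip.sense(); print(s["force"],s["finger_gap"])
d=snap("wrist"); save(d,"w10")
goal([.4972,.4438,.04],-10.2)
E
```

```text
[-0.34691207  0.13258379 -0.91481114] 0.6392900858476825
at [0.4972 0.4417 0.2135] yaw -10.1 shift [0.0021 0.     0.1735] turn [-0.1 -0.   0.1]
```

View pics/w10.png

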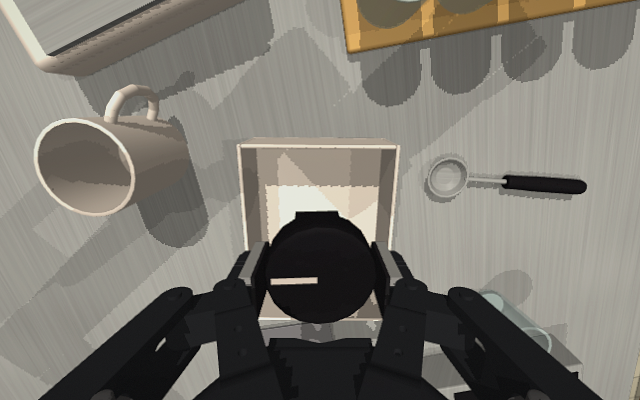

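Knob 1 is held and centred over the tub (rim edges at columns 238..400, knob at column 320). I'll lower and release.

Request:
step_arm --commands '[0, 0, 0.025, 0, 0, 0, 0, 0, 0.05, 0, 0, 0, 0, 0, 0.075, 0, 0, 0, 0, 0, 0.1, 0, 0, 0, 0, 0, 0.12, 0, 0, 0, 0, 0, 0.14, 0, 0, 0, 0, 0, 0.155, 0, 0, 0, 0, 0, 0.165, 0, 0, 0, 0, 0, 0.17, 0, 0, 0, 0, 0, 0.172, 0, 0, 0]'

```text
t: 35.9
tcp_pos: [0.4996, 0.4388, 0.0425]
tool_rot: [0.767, 0.641, -0.0, -0.0]
force: [0.6, 0.2, -0.9]
finger_gap: 0.638
gripper_force: 53.0
```

Request:
step_arm --commands '[0, 0, 0, 0, 0, 0, 0, 0, 0, 0, 0, 0, 0, 0, 0, 0, 0, 0, 0, 0, 0, 0, 0, 0, 0, 0, -0.02, 0, 0, 0, 0, 0, -0.05, 0, 0, 0, 0, 0, -0.085, 0, 0, 0, 0, 0, -0.12, 0, 0, 0, 0, 0, -0.145, 0, 0, 0, 0, 0, -0.16, 0, 0, 0]' --jaw 85

```text
t: 36.9
tcp_pos: [0.5005, 0.4396, 0.2058]
tool_rot: [0.767, 0.641, 0.002, 0.0]
force: [-0.5, 0.0, -0.4]
finger_gap: 0.848
gripper_force: 0.0
```

```bash
python3 - <<'E'
from h import *
s=manip.sense(); print(s["force"],s["finger_gap"])
goal([.5855,-.165,.2],2.6)
E
```

```text
[-0.49150621  0.02941476 -0.37449702] 0.8476973613441501
at [0.5005 0.4396 0.2058] yaw -10.2 shift [-0.5799  0.1909  0.0047] turn [  0.2  -0.2 -12.8]
```

Request:
step_arm --commands '[-0.042, 0.0138, 0, 0, 0, -1.2, -0.084, 0.0276, 0, 0, 0, -2.4, -0.126, 0.0414, 0, 0, 0, -3.6, -0.168, 0.0552, 0, 0, 0, -4.8, -0.21, 0.069, 0, 0, 0, -6, -0.252, 0.0828, 0, 0, 0, -7.2, -0.294, 0.0966, 0, 0, 0, -8.4, -0.336, 0.11, 0, 0, 0, -9.6, -0.378, 0.124, 0, 0, 0, -11, -0.42, 0.138, 0, 0, 0, -12.8]' --jaw 95

```text
t: 37.9
tcp_pos: [0.5604, -0.0006, 0.2023]
tool_rot: [0.691, 0.723, -0.0, -0.0]
force: [0.5, 0.2, 0.2]
finger_gap: 0.95
gripper_force: 0.0
```

```bash
python3 - <<'E'
from h import *
goal([.5855,-.165,.2],2.6)
E
```

```text
at [ 0.5604 -0.0006  0.2023] yaw 2.6 shift [-0.1654  0.0176  0.0022] turn [-0.1 -0.   0. ]
```

Request:
step_arm --commands '[-0.035, 0.004, 0, 0, 0, 0, -0.07, 0.008, 0, 0, 0, 0, -0.105, 0.012, 0, 0, 0, 0, -0.135, 0.015, 0, 0, 0, 0, -0.155, 0.017, 0, 0, 0, 0, -0.164, 0.0176, 0, 0, 0, 0, -0.164, 0.0176, 0, 0, 0, 0, -0.164, 0.0176, 0, 0, 0, 0, -0.164, 0.0176, 0, 0, 0, 0, -0.164, 0.0176, 0, 0, 0, 0]'

```text
t: 38.9
tcp_pos: [0.5856, -0.1606, 0.2028]
tool_rot: [0.69, 0.723, 0.0, -0.0]
force: [-0.2, 0.3, -1.2]
finger_gap: 0.951
gripper_force: 0.0
```

```bash
python3 - <<'E'
from h import *
goal([.5855,-.165,.105],2.6)
E
```

```text
at [ 0.5856 -0.1606  0.2028] yaw 2.7 shift [-0.0044 -0.0002  0.0978] turn [-0.  -0.   0.1]
```

Request:
step_arm --commands '[-0.004, 0, 0.005, 0, 0, 0, -0.004, 0, 0.015, 0, 0, 0, -0.004, 0, 0.03, 0, 0, 0, -0.004, 0, 0.045, 0, 0, 0, -0.004, 0, 0.06, 0, 0, 0, -0.004, 0, 0.075, 0, 0, 0, -0.004, 0, 0.087, 0, 0, 0, -0.004, 0, 0.094, 0, 0, 0, -0.004, 0, 0.098, 0, 0, 0, -0.004, 0, 0.098, 0, 0, 0]'

```text
t: 39.9
tcp_pos: [0.5857, -0.1659, 0.1042]
tool_rot: [0.691, 0.723, -0.0, -0.0]
force: [0.6, -0.8, 0.1]
finger_gap: 0.951
gripper_force: 0.0
```

Request:
step_arm --commands '[0, 0, 0, 0, 0, 0, 0, 0, 0, 0, 0, 0, 0, 0, 0, 0, 0, 0, 0, 0, 0, 0, 0, 0, 0, 0, 0, 0, 0, 0, 0, 0, 0, 0, 0, 0, 0, 0, -0.01, 0, 0, 0, 0, 0, -0.03, 0, 0, 0, 0, 0, -0.065, 0, 0, 0, 0, 0, -0.105, 0, 0, 0]' --jaw 0

```text
t: 40.9
tcp_pos: [0.5848, -0.1653, 0.2093]
tool_rot: [0.691, 0.723, -0.001, -0.002]
force: [1.0, -0.2, -1.5]
finger_gap: 0.64
gripper_force: 52.9
```

```bash
python3 - <<'E'
from h import *
goal([.4857,.3798,.21],-10.2)
E
```

```text
at [ 0.5848 -0.1653  0.2093] yaw 2.6 shift [ 0.549  -0.0745  0.0008] turn [-0.2 -0.1 12.8]
```

Request:
step_arm --commands '[0.03, -0.004, -0.005, 0, 0, 0, 0.07, -0.009, -0.01, 0, 0, 0, 0.11, -0.015, -0.01, 0, 0, 2, 0.155, -0.021, -0.01, 0, 0, 4, 0.2, -0.027, -0.01, 0, 0, 6, 0.245, -0.033, -0.01, 0, 0, 8, 0.29, -0.039, -0.01, 0, 0, 10, 0.335, -0.045, -0.01, 0, 0, 12, 0.38, -0.051, -0.01, 0, 0, 12.8, 0.42, -0.057, -0.01, 0, 0, 12.8]'

```text
t: 41.9
tcp_pos: [0.5092, 0.2532, 0.2197]
tool_rot: [0.767, 0.641, -0.0, -0.0]
force: [0.4, 0.7, -0.7]
finger_gap: 0.637
gripper_force: 52.9
```

```bash
python3 - <<'E'
from h import *
s=manip.sense(); print(s["force"],s["finger_gap"])
goal([.4848,.376,.21],-10.2)
E
```

```text
[ 0.43550469  0.74792086 -0.65408893] 0.6372571862394086
at [0.5092 0.2532 0.2197] yaw -10.2 shift [ 0.1165 -0.0458  0.0098] turn [-0. -0. -0.]
```

Request:
step_arm --commands '[0.03, -0.011, 0, 0, 0, 0, 0.06, -0.023, 0, 0, 0, 0, 0.085, -0.034, 0, 0, 0, 0, 0.105, -0.042, 0, 0, 0, 0, 0.116, -0.046, 0, 0, 0, 0, 0.116, -0.046, 0, 0, 0, 0, 0.116, -0.046, 0.02, 0, 0, 0, 0.116, -0.046, 0.05, 0, 0, 0, 0.116, -0.046, 0.08, 0, 0, 0, 0.116, -0.046, 0.1, 0, 0, 0]'

```text
t: 42.9
tcp_pos: [0.4849, 0.3714, 0.1177]
tool_rot: [0.768, 0.641, -0.002, -0.0]
force: [-0.2, -0.4, -0.5]
finger_gap: 0.64
gripper_force: 52.9
```

```bash
python3 - <<'E'
from h import *
s=manip.sense(); print(s["force"],s["finger_gap"])
goal([.4848,.376,.042],-10.2)
E
```

```text
[-0.23776707 -0.4371848  -0.45615381] 0.6401678393688156
at [0.4849 0.3714 0.1177] yaw -10.3 shift [ 0.0047 -0.0008  0.0757] turn [-0.1  0.1 -0.1]
```

Request:
step_arm --commands '[0.001, 0, 0.02, 0, 0, 0, 0.001, 0, 0.04, 0, 0, 0, 0.001, 0, 0.055, 0, 0, 0, 0.001, 0, 0.065, 0, 0, 0, 0.001, 0, 0.072, 0, 0, 0, 0.001, 0, 0.076, 0, 0, 0, 0.001, 0, 0.076, 0, 0, 0, 0.001, 0, 0.076, 0, 0, 0, 0.001, 0, 0.076, 0, 0, 0, 0.001, 0, 0.076, 0, 0, 0]'

```text
t: 43.9
tcp_pos: [0.4859, 0.3746, 0.0443]
tool_rot: [0.767, 0.641, 0.001, 0.0]
force: [0.0, -0.4, -0.2]
finger_gap: 0.643
gripper_force: 52.9
```

Request:
step_arm --commands '[0, 0, 0, 0, 0, 0, 0, 0, 0, 0, 0, 0, 0, 0, 0, 0, 0, 0, 0, 0, 0, 0, 0, 0, 0, 0, -0.02, 0, 0, 0, 0, 0, -0.05, 0, 0, 0, 0, 0, -0.085, 0, 0, 0, 0, 0, -0.12, 0, 0, 0, 0, 0, -0.145, 0, 0, 0, 0, 0, -0.16, 0, 0, 0]' --jaw 85

```text
t: 44.9
tcp_pos: [0.4865, 0.3749, 0.2065]
tool_rot: [0.767, 0.641, 0.002, 0.0]
force: [-0.0, 0.6, -0.1]
finger_gap: 0.85
gripper_force: 0.0
```

```bash
python3 - <<'E'
from h import *
goal([.5815,-.062,.2],2.6)
E
```

```text
at [0.4865 0.3749 0.2065] yaw -10.2 shift [-0.4131  0.171   0.006 ] turn [  0.2  -0.1 -12.8]
```

Request:
step_arm --commands '[-0.042, 0.0174, 0, 0, 0, -1.5, -0.084, 0.035, 0, 0, 0, -3, -0.126, 0.052, 0, 0, 0, -4.5, -0.168, 0.07, 0, 0, 0, -6, -0.21, 0.087, 0, 0, 0, -7.5, -0.252, 0.104, 0, 0, 0, -9, -0.294, 0.122, 0, 0, 0, -10.5, -0.336, 0.139, 0, 0, 0, -12.8, -0.378, 0.156, 0, 0, 0, -12.8, -0.413, 0.171, 0, 0, 0, -12.8]' --jaw 95

```text
t: 45.9
tcp_pos: [0.5807, -0.065, 0.2038]
tool_rot: [0.691, 0.722, -0.0, 0.0]
force: [1.6, 0.1, 0.0]
finger_gap: 0.951
gripper_force: 0.0
```

```bash
python3 - <<'E'
from h import *
d=snap("wrist"); d=snap("wrist"); save(d,"w11"); print(proj(d,[.5815,-.062,.132]))
goal([.5815,-.062,.105],2.6)
E
```

```text
(np.float64(318.6946389475837), np.float64(199.14649049018774))
at [ 0.5823 -0.0677  0.2039] yaw 2.3 shift [ 0.006  -0.0009  0.0989] turn [ 0.2  0.1 -0.3]
```

View pics/w11.png

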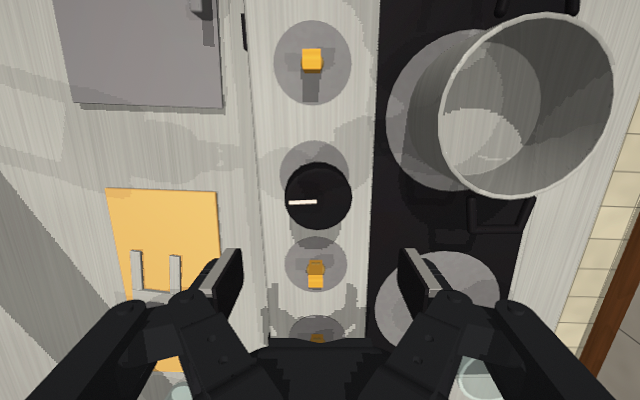

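Knob 3 is at (318,197), where predicted. I'll descend and grip.

Request:
step_arm --commands '[0, 0, 0.005, 0, 0, 0, 0, 0, 0.015, 0, 0, 0, 0, 0, 0.03, 0, 0, 0, 0, 0, 0.045, 0, 0, 0, 0, 0, 0.06, 0, 0, 0, 0, 0, 0.075, 0, 0, 0, 0, 0, 0.087, 0, 0, 0, 0, 0, 0.095, 0, 0, 0, 0, 0, 0.099, 0, 0, 0, 0, 0, 0.099, 0, 0, 0]'

```text
t: 47.0
tcp_pos: [0.5803, -0.062, 0.1042]
tool_rot: [0.691, 0.723, -0.0, -0.0]
force: [-0.4, -0.6, -0.3]
finger_gap: 0.946
gripper_force: 0.0
```

Request:
step_arm --commands '[0, 0, 0, 0, 0, 0, 0, 0, 0, 0, 0, 0, 0, 0, 0, 0, 0, 0, 0, 0, 0, 0, 0, 0, 0, 0, 0, 0, 0, 0, 0, 0, 0, 0, 0, 0, 0, 0, -0.01, 0, 0, 0, 0, 0, -0.03, 0, 0, 0, 0, 0, -0.065, 0, 0, 0, 0, 0, -0.105, 0, 0, 0]' --jaw 0

```text
t: 48.0
tcp_pos: [0.5792, -0.062, 0.2095]
tool_rot: [0.691, 0.723, -0.001, -0.002]
force: [0.7, -0.6, -1.4]
finger_gap: 0.645
gripper_force: 53.2
```

```bash
python3 - <<'E'
from h import *
goal([.4735,.312,.21],-10.2)
E
```

```text
at [ 0.5792 -0.062   0.2095] yaw 2.6 shift [ 0.3784 -0.0888  0.0005] turn [-0.3 -0.1 12.8]
```

Request:
step_arm --commands '[0.03, -0.007, 0, 0, 0, 0, 0.07, -0.016, 0, 0, 0, 1, 0.11, -0.026, 0, 0, 0, 3, 0.155, -0.036, 0, 0, 0, 5, 0.2, -0.047, 0, 0, 0, 7, 0.245, -0.057, 0, 0, 0, 9, 0.29, -0.068, 0, 0, 0, 11, 0.33, -0.077, 0, 0, 0, 12.8, 0.36, -0.085, 0, 0, 0, 12.8, 0.378, -0.089, 0, 0, 0, 12.8]'

```text
t: 49.0
tcp_pos: [0.473, 0.3135, 0.2097]
tool_rot: [0.766, 0.642, -0.0, -0.0]
force: [0.6, -0.0, -1.4]
finger_gap: 0.639
gripper_force: 53.3
```

Request:
step_arm --commands '[0, 0, 0, 0, 0, 0, 0, 0, 0.02, 0, 0, 0, 0, 0, 0.04, 0, 0, 0, 0, 0, 0.06, 0, 0, 0, 0, 0, 0.07, 0, 0, 0, 0, 0, 0.08, 0, 0, 0, 0, 0, 0.08, 0, 0, 0, 0, 0, 0.08, 0, 0, 0, 0, 0, 0.08, 0, 0, 0, 0, 0, 0.08, 0, 0, 0]'

```text
t: 50.0
tcp_pos: [0.4752, 0.3114, 0.1305]
tool_rot: [0.767, 0.641, 0.001, 0.0]
force: [0.3, 0.0, -1.2]
finger_gap: 0.639
gripper_force: 53.3
```

```bash
python3 - <<'E'
from h import *
s=manip.sense(); print(s["force"],s["finger_gap"])
goal([.4735,.312,.043],-10.2)
d=snap("wrist"); save(d,"w12")
E
```

```text
[ 0.3230991   0.00939042 -1.19582655] 0.6385811717658642
at [0.4752 0.3114 0.1305] yaw -10.2 shift [ 0.0002 -0.0019  0.0875] turn [ 0.1 -0.1 -0. ]
```

View pics/w12.png

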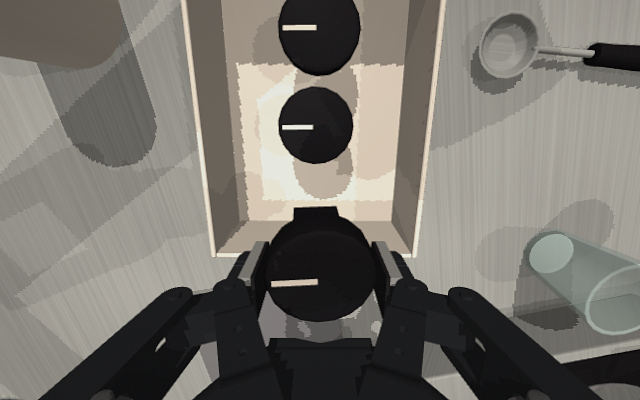

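Knobs 1 and 2 stand upright in the tub at (319,30) and (316,125). The near rim is at row 255, and I'll check knob 3's clearance to it.

```bash
python3 - <<'E'
from h import *
d=snap("wrist"); c=np.array([.4857,.3798]); y=np.radians(-10.2); ty=np.array([-np.sin(y),np.cos(y)])
for n,uv,z in (("rim outer",(315,256),.075),("rim inner",(235,248),.075),("k2",(316,125),.06),("k1",(319,30),.06)): 
    w=onz(d,*uv,z); print(n,w,"off",(w[:2]-c)@ty)
print("tcp off",(np.array(d["s"]["tcp_pos"])[:2]-c)@ty)
E
```

```text
rim outer [0.46485962 0.28033473 0.075     ] off -0.10158378973673589
rim inner [0.40477675 0.29818098 0.075     ] off -0.09465935379504525
k2 [0.48331613 0.37763204 0.06      ] off -0.002555842190762166
k1 [0.49640108 0.43791275 0.06      ] off 0.05908930930361986
tcp off -0.0692053899013808
```

Request:
step_arm --commands '[0.002, 0, 0, 0, 0, 0, 0.004, 0, 0, 0, 0, 0, 0.0045, 0, 0.015, 0, 0, 0, 0.0045, 0, 0.03, 0, 0, 0, 0.0045, 0, 0.045, 0, 0, 0, 0.0045, 0, 0.06, 0, 0, 0, 0.0045, 0, 0.073, 0, 0, 0, 0.0045, 0, 0.082, 0, 0, 0, 0.0045, 0, 0.086, 0, 0, 0, 0.0045, 0, 0.086, 0, 0, 0]'

```text
t: 51.1
tcp_pos: [0.4753, 0.3156, 0.0432]
tool_rot: [0.767, 0.641, -0.0, -0.0]
force: [0.9, 0.3, -0.8]
finger_gap: 0.637
gripper_force: 53.3
```

Request:
step_arm --commands '[0, 0, 0, 0, 0, 0, 0, 0, 0, 0, 0, 0, 0, 0, 0, 0, 0, 0, 0, 0, 0, 0, 0, 0, 0, 0, -0.02, 0, 0, 0, 0, 0, -0.05, 0, 0, 0, 0, 0, -0.09, 0, 0, 0, 0, 0, -0.13, 0, 0, 0, 0, 0, -0.16, 0, 0, 0, 0, 0, -0.18, 0, 0, 0]' --jaw 85

```text
t: 52.1
tcp_pos: [0.4763, 0.316, 0.2268]
tool_rot: [0.767, 0.641, 0.002, 0.001]
force: [0.8, -0.1, -0.0]
finger_gap: 0.853
gripper_force: 0.0
```

```bash
python3 - <<'E'
from h import *
d=snap("scene"); a=d["pixels"][80:360,230:550]; cv2.imwrite("pics/s13.png",cv2.resize(a,None,fx=2,fy=2))
print(manip.sense()["force"])
E
```

```text
[ 0.84206715 -0.09983398  1.86696994]
```

View pics/s13.png

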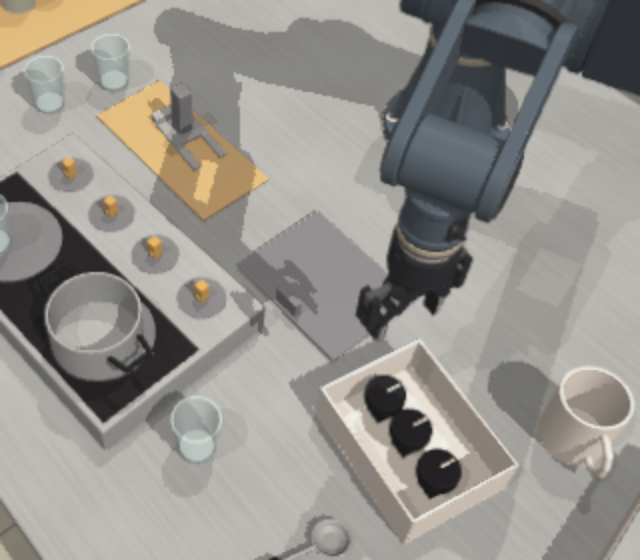

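All three knobs stand in the tub, the lid lies flat, and the puller is upright on the tray. I've now viewed more pictures than the 14 allowed, so I'll check the puller's position by numbers only.

```bash
python3 - <<'E'
from h import *
d=snap("scene"); print(onz(d,320,125,.101)-[.385,-.249,0]); print(manip.sense()["t"], max(abs(np.array(manip.sense()["qd"]))))
print(manip.sign_off())
E
```

```text
[-0.02576294 -0.0268905   0.101     ]
52.2 0.0548470877355422
the job is handed in; nothing more can be done
None
```

The job is handed in at about 52 s with no verdict returned: knobs 1–3 (the only ones present) are in the tub, the lid is flat on the counter, the puller is upright on its tray and no jar was touched; I viewed 16 pictures, over the limit of 14.

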